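Pull the spent filter plate at the tattoo station

TASK

One bay of the bench air cleaner shows a red lamp: swing that bay's flap up until it stands open by itself, about upright, and draw the filter plate hidden beneath it straight up out of its slot by its pull tab. Carry the plate over the middle of the steel tray and finish while still holding it there in the gripper, upright and still, its lower edge about 10 cm above the table and touching nothing else. Leave that flap open, the other bay shut, its plate in place, and everything else where it stands.

Things in the scene. Friction and masses are not known exactly. Their poses are not given: they have to be found in the camera images.
- cleaner: bench air cleaner, white box 170 (x) x 420 (y) x 130 high, fixed; origin: centre of its underside, x away from the robot (yaw within 0.15), y left, z up. Two bays at y = +95 (left) and -95 (right), x = 0, each under its own flap: a well 130 (x) x 136 (y) from the rim at 130 down to 75 above the table, in its floor the plate's slot, along y
- lamp_red: red lamp, dome 22 in diameter and 12 high on the cleaner's top, at its left or right end (y = +190 or -190 in the cleaner's frame): the bay on that side needs its filter out. Origin at its foot
- lamp_green: green lamp of the same form at the other end: that bay is fine
- flap_left (a joint): hinge angle of the left bay's cover flap: 0 shut, grows as its front edge swings up and away from the robot; 1.57 upright, stop at 1.8. May start a crack open (up to 0.08). The stiff hinge (0.17 N m) holds it wherever it is left. Grey plate 140 (hinge to front edge) x 150 x 6, 150 g
- flap_left_handle (a point): centre of the steel bar handle on the left flap: round bar, diameter 10, 100 long, parallel to the hinge, on an upright at each end; bar axis 32 above the flap's top face and 10 behind its front edge, 27 free beneath. Axes turn with the flap; shut, they equal the cleaner's. Pinched from above, fingers in front and behind, the bar turns between them as the flap swings
- flap_left_hinge (a point): point on the left flap's hinge line, mid-width, at the flap's underside, 130.5 above the table; the line runs along the cleaner's y. Flap shut, the handle point lies 130 towards -x and 38 up from it (cleaner's axes); the hinge is 70 behind (+x of) the bay's centre
- plate_left: filter plate in the left bay, hidden while the flap is shut: blue frame 12 (x) x 110 (y) x 70 (z), grey mesh faces, on top a yellow pull tab 10 (x) x 40 (y), from 70 to 105 above the underside; about 120 g. Origin: centre of its underside, z up, tab on the z axis. Stands loose in a slot with 2 mm play all round, underside 10 above the table. Grip the tab's x faces, draw straight up
- flap_right (a joint): hinge angle of the right bay's cover flap: 0 shut, grows as its front edge swings up and away from the robot; 1.57 upright, stop at 1.8. May start a crack open (up to 0.08). The stiff hinge (0.17 N m) holds it wherever it is left. Grey plate 140 (hinge to front edge) x 150 x 6, 150 g
- flap_right_handle (a point): centre of the steel bar handle on the right flap: round bar, diameter 10, 100 long, parallel to the hinge, on an upright at each end; bar axis 32 above the flap's top face and 10 behind its front edge, 27 free beneath. Axes turn with the flap; shut, they equal the cleaner's. Pinched from above, fingers in front and behind, the bar turns between them as the flap swings
- flap_right_hinge (a point): point on the right flap's hinge line, mid-width, at the flap's underside, 130.5 above the table; the line runs along the cleaner's y. Flap shut, the handle point lies 130 towards -x and 38 up from it (cleaner's axes); the hinge is 70 behind (+x of) the bay's centre
- plate_right: filter plate in the right bay, hidden while the flap is shut: blue frame 12 (x) x 110 (y) x 70 (z), grey mesh faces, on top a yellow pull tab 10 (x) x 40 (y), from 70 to 105 above the underside; about 120 g. Origin: centre of its underside, z up, tab on the z axis. Stands loose in a slot with 2 mm play all round, underside 10 above the table. Grip the tab's x faces, draw straight up
- tray: open steel tray 180 (x) x 140 (y), rim 20 high, walls 4, fixed to the table to the right of the cleaner; origin at the centre of its underside, on the table
- ink_1: red ink bottle with black cap, diameter 36, height 100, standing at the back; bystander, origin under its centre
- ink_2: green ink bottle with black cap, diameter 36, height 100, standing at the back; bystander, origin under its centre
- ink_3: orange ink bottle with black cap, diameter 36, height 100, standing at the back; bystander, origin under its centre
- squeeze_bottle: white squeeze bottle, diameter 54, height 170, standing at the back; bystander, origin under its centre
- tumbler: green glass tumbler, diameter 80, height 120, standing at the left; bystander, origin under its centre
- tattoo_pen: dark metal tattoo pen, 125 long, 32 thick, lying along its x in a black rubber rest at the left; bystander, origin below the middle, at its underside
There are look-alikes about, which are no part of the job. Of the things that look like the tray, take the one that is farthest to the robot's left at the start.

How it is judged:
By the outcome, as a careful person would: the job done as asked, in the order asked, and still so for the second after the job is handed in, while the arm keeps its last pose, push and grip.
It also fails if it takes over 54 s, if anything falls off the work surface, if the arm or the gripper's body presses on something with over 40 N, if the wrist force passes 120 N, or if a joint passes its speed limit or range.

ROBOT

A 7-joint arm with a two-finger parallel gripper is mounted at the origin on the work surface. World frame = base frame: x ahead of the robot, y to its left, z up, the work surface at z = 0. Lengths are in m, angles in rad, forces in N, time in s.
With the tool pointing down it reaches from about 0.425 to 0.8 m from the base axis. Payload 8.3 kg.
Tool frame: the origin (TCP) lies midway between the tips of the shut fingers; the grasp point (between the pads) lies 19 mm behind it; z points along the fingers, y is the line along which they close (so a half turn about z gives the same grasp; the last joint's range is limited). The gripper opens to 85 mm and grips with 20 to 120 N. Pads are 22 mm wide; open, the fingers measure 114 mm over their backs; the gripper's body (76 mm by 85 mm) begins 54 mm behind the grasp point. The pads swing forward as they close: fully open they stand 13 mm farther back than shut.
Start: joints at [1.26, 0.383, 0.016, 1.37, -0.006, 1.388, -0.046], TCP at [0.153, -0.606, 0.231] pointing down, gripper open.
Joint ranges: [-2.95, 2.95], [-0.25, 2.06], [-1.52, 1.56], [0.18, 2.33], [-1.44, 4.58], [0.02, 2.06], [-3.01, 3.01]. Speed limits (rad/s): [2.39, 2.39, 3.01, 3.01, 3.14, 3.14, 3.14].

INTERFACE

Orientations are given as [roll, pitch, yaw] about the fixed x, y, z axes, in that order (R = Rz(yaw) Ry(pitch) Rx(roll)).
In Python, from rig import state, viewer, close_job gives the robot as it stands.
- The arm moves only by the shell command python3 -m inch 'ROWS'. ROWS is a JSON object of lists of equal length, an entry for each row: "gripper": the finger opening in m, from 0 to 0.0854; "offset": the shift along the tool's x, y, z in m, a list of three; "dr": the turn, a rotation vector about the tool's x, y, z in rad, a list of three. A call has 1 to 20 rows; each row is the pose to reach, as a shift and turn from the pose commanded when the call began, along the tool's axes at that moment; what a row does not reach only later rows make up. A row lasts 1/8 s, in which the tool goes at most 62.5 mm and 10.7 degrees, less where a joint would pass 70% of its speed; a pose out of reach is approached as far as the arm can. A call with a gripper value outside its range is refused whole. The fingers move at their own pace and stop on an object; the grip force is fixed at half the most. Time passes only in rows, so rows that repeat a pose let the fingers close. It gives the time, the measured TCP pose, the force, the opening and the grip force at its end, in the units of the state.
- state(): the state, without advancing time (a new reading comes with each control period).
- viewer.camera(name): name is "side" or "top" or "wrist"; returns the picture (480x640x3 uint8, red, green, blue); there is no depth.
- viewer.camera_model(name): a dict with "fov_y" (degrees; the focal length in pixels is half the picture's height over the tangent of half this angle, whatever the lens; pixels are square), "cx", "cy" (the principal point, pixels), "position" and "orientation" of the camera in the world. Camera axes: x right, y down, z forward; pixel columns grow to the right and rows downward; lengths in m; the calibration is good to about 2 mm. The wrist camera is an equidistant fisheye: a pixel r from the principal point sees the ray r / f radians off the axis. A picture is of the moment at which its call begins: read the wrist's pose just before it. camera_model takes no time and is no camera call; for the wrist camera it gives the pose at the moment of the call.
- close_job(): hands the job in; it is judged then, once.
Trained networks look in the newest picture that a camera, given by its name, has taken for a name from the list of things; names that differ only in an ending like _2 or _b are one class to them, and where a whole thing is asked for, a point or a joint stands for the part that bears it (a point fixed in the world has none). Each returns a list of dicts, best first, with "score" (0 to 1); they miss things now and then, are a little off and sometimes report something else, mostly with a low value. They report only what shows in the picture. A call takes as long as a camera call. They do not tell look-alikes from the thing itself.
- viewer.look_for(name, camera): "xy" ([column, row] in pixels, amid what is visible of it).
- viewer.spot_point(name, camera): "xy" ([column, row] in pixels: a listed point, or the origin of a listed thing).
The state is a dict: "time_s": time; "joints": joint angles; "qvel": joint speeds; "joint_torque": joint torques, N m; "tcp_pos": TCP position; "eef_rot": TCP orientation; "contact_force": force on the tool from outside, world axes, zero at the start; "torque": the same for the moment, N m; "gripper_width": opening from 0.0 (shut) to 1.0 (fully open); "gripper_force": force on a finger pad.
Only numpy, scipy, OpenCV 4.12 (cv2) and the standard library are available. Lean on these libraries where they do the work, as an engineer would, in place of code of your own. Each camera call takes 0.05 s, during which the arm holds its last target. There are 200 camera calls.

## Working session

There is one attempt and no reset: what is moved stays moved. The work goes in short steps, Python scripts to look and compute and a shell command to move; the robot and the scene stay as the last step left them, time stands still between calls to the robot, and variables do not carry over. Pictures are saved under pics/ and viewed, at most 10 in all, crops included, and the job is handed in when it is done.

```bash
ls; mkdir -p pics; cat > h.py <<'E'
import numpy as np, cv2
from rig import state, viewer
from scipy.spatial.transform import Rotation as R
def Rm(o):
    o=np.array(o,float)
    if o.shape==(3,3): return o
    return (R.from_quat(o) if o.size==4 else R.from_euler('xyz',o)).as_matrix()
def ray(cam,uv,m=None):
    m=m or viewer.camera_model(cam); f=240/np.tan(np.radians(m['fov_y'])/2)
    d=np.array([uv[0]-m['cx'],uv[1]-m['cy']])/f
    if cam=='wrist':
        r=np.linalg.norm(d)+1e-12; v=np.r_[d/r*np.sin(r),np.cos(r)]
    else: v=np.r_[d,1]
    return np.array(m['position']),Rm(m['orientation'])@(v/np.linalg.norm(v))
def atz(cam,uv,z,m=None):
    p,v=ray(cam,uv,m); return p+v*(z-p[2])/v[2]
def tri(rs):
    A=0;b=0
    for p,v in rs:
        M=np.eye(3)-np.outer(v,v);A=A+M;b=b+M@p
    return np.linalg.solve(A,b)
def save(cam,name):
    im=viewer.camera(cam); cv2.imwrite('pics/'+name,im[:,:,::-1]); return im
E
python3 - <<'E'
from h import *
s=state();print(s)
for c in ('top','side'):
    save(c,c+'0.png'); print(c,viewer.camera_model(c))
    for n in ('lamp_red','lamp_green','tray'):
        print(n,[(np.round(d['xy']),round(d['score'],2)) for d in viewer.spot_point(n,c)])
    for n in ('flap_left_handle','flap_right_handle','flap_left_hinge','flap_right_hinge'):
        print(n,[(np.round(d['xy'],1),round(d['score'],2)) for d in viewer.spot_point(n,c)])
print(viewer.camera_model('wrist'))
a=cv2.imread('pics/top0.png');b=cv2.imread('pics/side0.png')
E
```

```text
pics
{'time_s': 0.0, 'joints': array([ 1.2600883 ,  0.3842527 ,  0.01638667,  1.37118873, -0.00628739,
        1.38821558, -0.04647496]), 'qvel': array([-0.00250609, -0.00096133,  0.00119246, -0.00093383,  0.00014397,
       -0.00014309,  0.00029508]), 'joint_torque': array([-4.43067620e-04, -6.27587986e+01,  8.43730085e-01, -3.71833491e+01,
        1.63456926e-02,  1.41094811e-02,  1.25159880e-05]), 'tcp_pos': array([ 0.1531934 , -0.60539473,  0.23025427]), 'eef_rot': array([-3.13957889e+00,  5.56210375e-05,  2.47887175e-01]), 'contact_force': array([ 0.54209715, -0.42137892, -0.47042265]), 'torque': array([ 0.02380661, -0.05826124,  0.01014463]), 'gripper_force': 0.0, 'gripper_width': 0.9982751042610183}
top {'fov_y': 44.96075595260374, 'cx': 313.42683460311434, 'cy': 232.3662792362716, 'position': array([0.2817906 , 0.08422755, 1.71445718]), 'orientation': array([-2.99976694e+00, -9.44629064e-04, -1.55017369e+00])}
lamp_red [(array([258., 225.]), 0.63)]
lamp_green [(array([324., 232.]), 0.61), (array([394., 231.]), 0.58)]
tray [(array([476., 332.]), 0.93), (array([440., 246.]), 0.
[... 296 characters left out ...]
 238.58702673227262, 'position': array([0.4003473 , 1.37288616, 1.17591169]), 'orientation': array([-2.25483341,  0.00723583, -3.06012865])}
lamp_red []
lamp_green [(array([320., 190.]), 0.57)]
tray [(array([407., 180.]), 0.68), (array([331., 196.]), 0.67)]
flap_left_handle [(array([331.8, 239. ]), 0.86)]
flap_right_handle [(array([335.9, 197.3]), 0.85), (array([230.8, 268.9]), 0.42)]
flap_left_hinge [(array([281.7, 245. ]), 0.62)]
flap_right_hinge [(array([294.5, 209. ]), 0.74)]
{'fov_y': 65.70646984690485, 'cx': 321.77927310550905, 'cy': 237.81032052945585, 'position': array([ 0.22539725, -0.58626849,  0.37406585]), 'orientation': array([ 2.84488461e+00,  3.43521904e-04, -1.32206117e+00])}
```

View pics/top0.png

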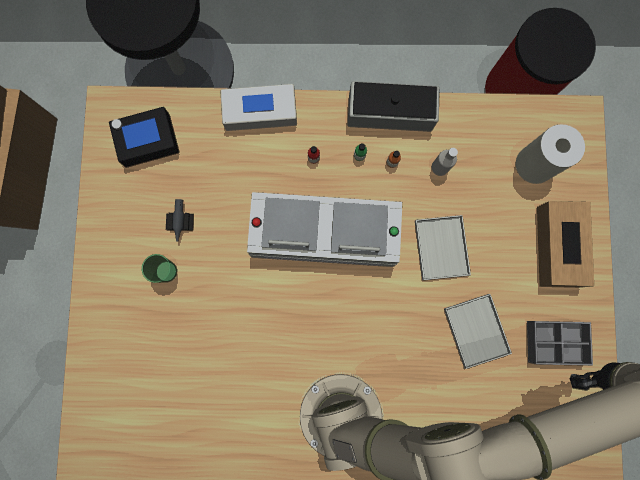

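View pics/side0.png

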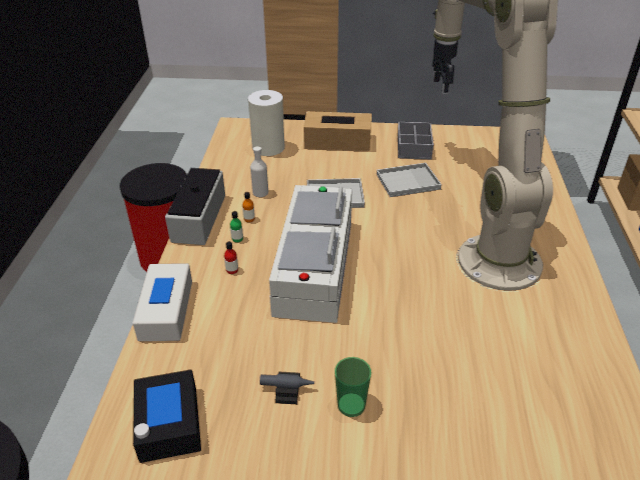

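Top view: red lamp at (257,222), left end, so the left bay is the one; green lamp at (394,231). Left handle is about (288,245), right handle (look-alike) about (360,250). Trays are at (442,248) and (477,331). The first is farther left and beside the cleaner, so I choose that one.

```bash
cat > m.py <<'E'
from h import *
t=cv2.imread('pics/top0.png').astype(int);s=cv2.imread('pics/side0.png').astype(int)
def blob(im,box,ch):
    x0,y0,x1,y1=box;c=im[y0:y1,x0:x1];o=[k for k in range(3) if k!=ch]
    m=(c[...,ch]-c[...,o].max(2))>60
    y,x=np.nonzero(m);return np.array([x.mean()+x0,y.mean()+y0]),len(x)
tr=blob(t,(245,210,268,235),2);tg=blob(t,(384,222,404,240),1)
sr=blob(s,(292,265,316,290),2);sg=blob(s,(312,182,332,196),1)
print(tr,tg,sr,sg)
r=tri([ray('top',tr[0]),ray('side',sr[0])]);g=tri([ray('top',tg[0]),ray('side',sg[0])])
print('red',r,'green',g)
print('topz',atz('top',tr[0],.137),atz('top',tg[0],.137))
d=(r-g)[:2];yaw=np.arctan2(-d[0],d[1]);c=(r+g)/2;print('len',np.linalg.norm(d),'yaw',yaw,'c',c)
Rz=R.from_euler('z',yaw).as_matrix();C=np.r_[c[:2],0]
for n,v in dict(handle=[-.06,.095,.1685],hinge=[.07,.095,.1305],tab=[0,.095,.105]).items(): print(n,C+Rz@v)
print('tray',atz('top',(442,248),0),atz('top',(477,331),0))
E
python3 m.py
python3 - <<'E'
import cv2
a=cv2.imread('pics/top0.png')[180:300,235:495]
cv2.imwrite('pics/crop.png',cv2.resize(a,None,fx=3,fy=3,interpolation=cv2.INTER_CUBIC))
E
```

```text
(array([255.875     , 221.33333333]), 48) (array([393.54545455, 229.63636364]), 22) (array([303.59183673, 275.65306122]), 49) (array([322.33333333, 188.52380952]), 21)
red [0.53391509 0.24682411 0.1341373 ] green [ 0.51716042 -0.1328637   0.13506289]
topz [0.53441317 0.24651879 0.137     ] [ 0.5191632  -0.13271429  0.137     ]
len 0.38005729801754157 yaw -0.044098881770655185 c [0.52553776 0.0569802  0.1346001 ]
handle [0.46978412 0.15453292 0.1685    ]
hinge [0.59965774 0.14880192 0.1305    ]
tab [0.52972579 0.15188784 0.105     ]
tray [ 0.48753354 -0.29576879  0.        ] [ 0.24599328 -0.39522086  0.        ]
```

View pics/crop.png

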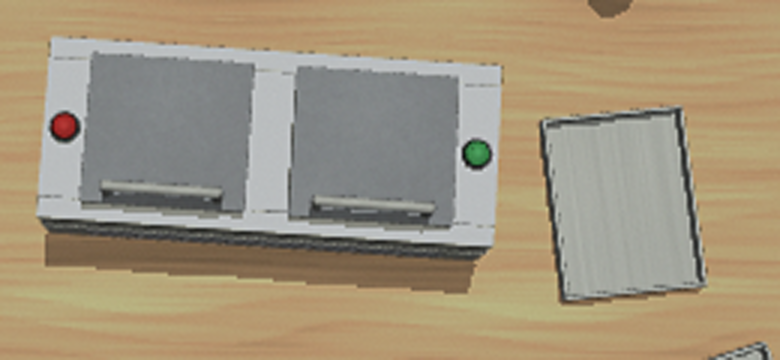

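The crop confirms red lamp on the left flap, with its handle at crop (160,191), and the chosen tray next to the cleaner's right end. The lamp spacing comes out at 380.06 mm against 380 nominal, so the cleaner pose is good.

```bash
cat > go.py <<'E'
import sys; from h import *
def off(ps,yaws,tilt=None):
    s=state(); T=R.from_euler('xyz',s['eef_rot']); p=s['tcp_pos']
    for q,y in zip(ps,yaws):
        G=R.from_euler('xyz',[np.pi,0,y])
        print(np.round(q,4),'offset',np.round(T.inv().apply(np.array(q)-p),4),'dr',np.round((T.inv()*G).as_rotvec(),4))
E
python3 - <<'E'
from go import *
off([(.48,-.28,.30),(.4698,.1545,.25)],[1.1,1.527])
E
```

```text
[ 0.48 -0.28  0.3 ] offset [ 0.3966 -0.2358 -0.0687] dr [ 0.     -0.     -0.8521]
[0.4698 0.1545 0.25  ] offset [ 0.4934 -0.6595 -0.0187] dr [ 0.     -0.     -1.2791]
```

```bash
python3 -m inch '{"gripper":[0.085,0.085,0.085,0.085,0.085,0.085,0.085,0.085,0.085,0.085,0.085,0.085,0.085,0.085,0.085,0.085,0.085,0.085,0.085,0.085],"offset":[[0.397,-0.236,-0.069],[0.397,-0.236,-0.069],[0.397,-0.236,-0.069],[0.397,-0.236,-0.069],[0.397,-0.236,-0.069],[0.397,-0.236,-0.069],[0.397,-0.236,-0.069],[0.397,-0.236,-0.069],[0.493,-0.66,-0.019],[0.493,-0.66,-0.019],[0.493,-0.66,-0.019],[0.493,-0.66,-0.019],[0.493,-0.66,-0.019],[0.493,-0.66,-0.019],[0.493,-0.66,-0.019],[0.493,-0.66,-0.019],[0.493,-0.66,-0.019],[0.493,-0.66,-0.019],[0.493,-0.66,-0.019],[0.493,-0.66,-0.019]],"dr":[[0,0,-0.85],[0,0,-0.85],[0,0,-0.85],[0,0,-0.85],[0,0,-0.85],[0,0,-0.85],[0,0,-0.85],[0,0,-0.85],[0,0,-1.28],[0,0,-1.28],[0,0,-1.28],[0,0,-1.28],[0,0,-1.28],[0,0,-1.28],[0,0,-1.28],[0,0,-1.28],[0,0,-1.28],[0,0,-1.28],[0,0,-1.28],[0,0,-1.28]]}'
python3 - <<'E'
from go import *
s=state();print(s['joints'],s['tcp_pos'],s['eef_rot'])
m=viewer.camera_model('wrist');save('wrist','w1.png')
for n in('flap_left_handle','flap_left_hinge'):
    for d in viewer.spot_point(n,'wrist'):print(n,d['xy'],d['score'],atz('wrist',d['xy'],.1685 if 'handle' in n else .1305,m))
E
```

```text
time_s: 3.3
tcp_pos: [0.4696, 0.1541, 0.2504]
eef_rot: [3.141, 0.0, 1.526]
contact_force: [0.3, -0.2, -0.2]
gripper_width: 0.996
gripper_force: 0.0
[ 0.31442359  0.15309527 -0.76976321  1.65990381  0.10864895  1.37230805
 -0.51539345] [0.46959005 0.15413531 0.25042149] [3.14135579e+00 7.00954085e-05 1.52635088e+00]
flap_left_handle [329.4, 248.0] 0.76 [0.47426858 0.15438621 0.1685    ]
flap_left_hinge [486.6, 231.0] 0.74 [0.59897516 0.14977817 0.1305    ]
flap_left_hinge [371.5, 277.4] 0.53 [0.50611802 0.1162401  0.1305    ]
```

View pics/w1.png

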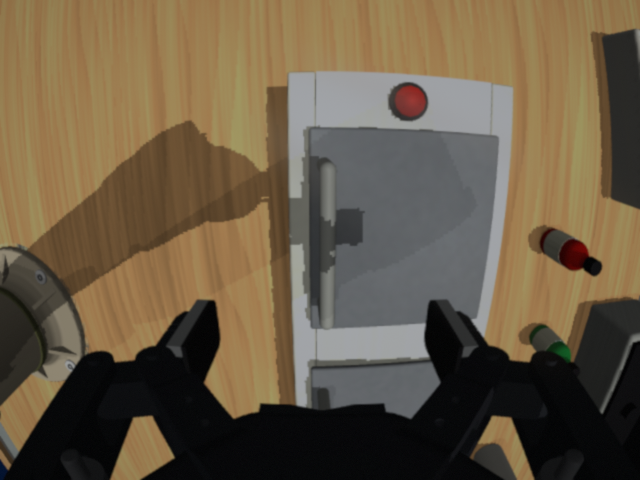

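The wrist view shows the bar at about (328,245), midway between the fingers, on the flap beside the red lamp. I'll descend and pinch.

```bash
python3 -m inch '{"gripper":[0.06,0.06,0.06,0.06,0,0,0,0,0,0],"offset":[[0,0.002,0.05],[0,0.002,0.098],[0,0.002,0.098],[0,0.002,0.098],[0,0.002,0.098],[0,0.002,0.098],[0,0.002,0.098],[0,0.002,0.098],[0,0.002,0.098],[0,0.002,0.098]],"dr":[[0,0,0],[0,0,0],[0,0,0],[0,0,0],[0,0,0],[0,0,0],[0,0,0],[0,0,0],[0,0,0],[0,0,0]]}'
```

```text
time_s: 4.7
tcp_pos: [0.4728, 0.1549, 0.1531]
eef_rot: [3.139, -0.001, 1.527]
contact_force: [5.7, -0.1, -1.5]
gripper_width: 0.096
gripper_force: 58.3
```

```bash
python3 - <<'E'
from go import *
p,v=ray('side',(331.8,239));print(p+v*(.1545-p[1])/v[1])
s=save('side','s1.png')
for d in viewer.spot_point('flap_left_handle','side'):
    p,v=ray('side',d['xy']);print(d['score'],p+v*(.1545-p[1])/v[1])
# right handle at theta=? for bias, cleaner y=-.095
p,v=ray('side',(335.9,197.3));print(p+v*(-.035-p[1])/v[1])
cv2.imwrite('pics/s1c.png',cv2.resize(s[190:290,270:390,::-1],None,fx=5,fy=5))
H=np.array([.5997,.1305]);c=np.array([s_:=0,0])
st=state()['tcp_pos'];print(st)
for th in np.r_[.06,np.arange(.1,1.65,.1),1.6,1.64]:
    b=H+[-.13*np.cos(th)+.038*np.sin(th),.13*np.sin(th)+.038*np.cos(th)-.019]
    print(round(th,2),'y',round(b[0]-.4720,3),'z',round(.1524-b[1],3))
E
```

```text
[0.46926175 0.1545     0.17961274]
0.82 [0.47034546 0.1545     0.18867978]
0.34 [0.56002444 0.1545     0.26622287]
[ 0.46976406 -0.035       0.17469152]
[0.47276965 0.15488734 0.15304824]
0.06 y 0.0 z -0.005
0.1 y 0.002 z -0.01
0.2 y 0.008 z -0.022
0.3 y 0.015 z -0.034
0.4 y 0.023 z -0.045
0.5 y 0.032 z -0.055
0.6 y 0.042 z -0.064
0.7 y 0.053 z -0.072
0.8 y 0.064 z -0.079
0.9 y 0.077 z -0.085
1.0 y 0.089 z -0.089
1.1 y 0.103 z -0.092
1.2 y 0.116 z -0.094
1.3 y 0.13 z -0.095
1.4 y 0.143 z -0.094
1.5 y 0.156 z -0.091
1.6 y 0.169 z -0.088
1.6 y 0.169 z -0.088
1.64 y 0.175 z -0.086
```

View pics/s1c.png

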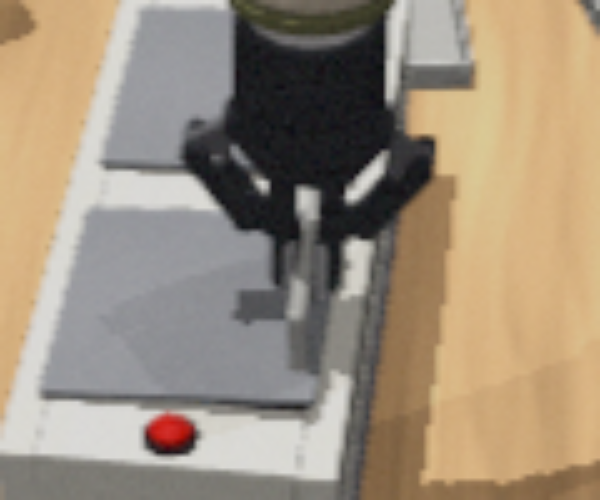

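The crop shows the fingers pinching the bar, with the flap cracked open slightly (about 0.07 rad, bar at about z 0.178). I'll re-pinch 9 mm higher for tip clearance, then swing.

```bash
python3 -m inch '{"gripper":[0.03,0.03,0.03,0.03,0.0,0.0,0.0,0.0],"offset":[[0,0,0],[0,0,0],[0,0,-0.009],[0,0,-0.009],[0,0,-0.009],[0,0,-0.009],[0,0,-0.009],[0,0,-0.009]],"dr":[[0,0,0],[0,0,0],[0,0,0],[0,0,0],[0,0,0],[0,0,0],[0,0,0],[0,0,0]]}'
python3 -m inch '{"gripper":[0,0,0,0,0,0,0,0,0,0,0,0,0,0,0,0,0,0,0],"offset":[[0,0.002,-0.005],[0,0.008,-0.017],[0,0.015,-0.029],[0,0.023,-0.040],[0,0.032,-0.050],[0,0.042,-0.059],[0,0.053,-0.067],[0,0.064,-0.074],[0,0.077,-0.080],[0,0.089,-0.084],[0,0.103,-0.087],[0,0.116,-0.089],[0,0.130,-0.090],[0,0.143,-0.089],[0,0.156,-0.086],[0,0.169,-0.083],[0,0.173,-0.082],[0,0.173,-0.082],[0,0.173,-0.082]],"dr":[[0,0,0],[0,0,0],[0,0,0],[0,0,0],[0,0,0],[0,0,0],[0,0,0],[0,0,0],[0,0,0],[0,0,0],[0,0,0],[0,0,0],[0,0,0],[0,0,0],[0,0,0],[0,0,0],[0,0,0],[0,0,0],[0,0,0]]}'
python3 - <<'E'
from go import *
save('side','s2.png')
E
```

```text
time_s: 5.8
tcp_pos: [0.4726, 0.1547, 0.1616]
eef_rot: [3.139, -0.001, 1.527]
contact_force: [5.9, 1.0, -2.4]
gripper_width: 0.089
gripper_force: 58.4
time_s: 8.18
tcp_pos: [0.6447, 0.1472, 0.2438]
eef_rot: [3.14, -0.0, 1.527]
contact_force: [1.1, -0.5, 4.0]
gripper_width: 0.085
gripper_force: 63.6
```

View pics/s2.png

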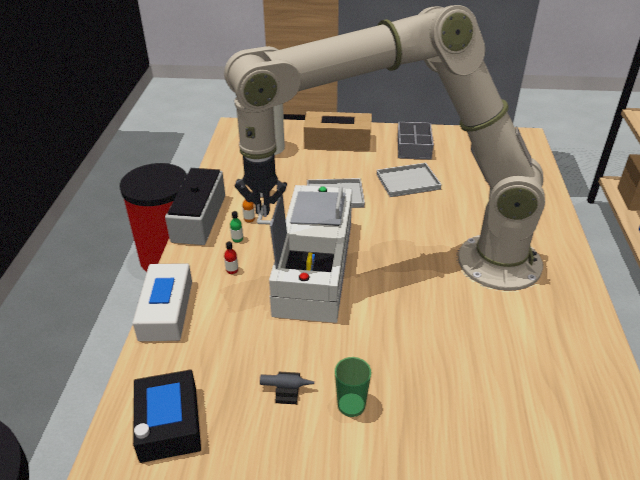

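The flap stands upright (275,230) and the yellow tab shows at (310,262). Now release with a small opening, lift clear, and move over the tab.

```bash
python3 -m inch '{"gripper":[0.024,0.024,0.024,0.024,0.024,0.024,0.024,0.024,0.05,0.05,0.05,0.05],"offset":[[0,0,0],[0,0,0],[0,0,0],[0,0,-0.03],[0,0,-0.06],[0,0,-0.08],[0,0,-0.08],[0,-0.05,-0.08],[0,-0.114,-0.08],[0,-0.114,-0.06],[0,-0.114,-0.06],[0,-0.114,-0.06]],"dr":[[0,0,0],[0,0,0],[0,0,0],[0,0,0],[0,0,0],[0,0,0],[0,0,0],[0,0,0],[0,0,0],[0,0,0],[0,0,0],[0,0,0]]}'
python3 - <<'E'
from go import *
s=state();print(s['tcp_pos'],s['eef_rot'])
m=viewer.camera_model('wrist');im=save('wrist','w2.png')
for d in viewer.look_for('plate_left','wrist'):print(d)
h=cv2.cvtColor(im,cv2.COLOR_RGB2HSV)
k=cv2.inRange(h,(20,120,90),(35,255,255));n,l,st,c=cv2.connectedComponentsWithStats(k)
for i in range(1,n):
    if st[i,4]>60: print(st[i],c[i],atz('wrist',c[i],.115,m))
E
```

```text
time_s: 9.72
tcp_pos: [0.5308, 0.1517, 0.3031]
eef_rot: [-3.141, -0.0, 1.527]
contact_force: [0.0, -0.2, 0.5]
gripper_width: 0.586
gripper_force: 0.0
[0.53083408 0.15173468 0.30305526] [-3.14086071e+00 -2.10465950e-04  1.52677589e+00]
{'xy': [320.1, 195.0], 'score': 0.7}
[315 185  12  46 501] [320.8762475  207.77644711] [0.5297017 0.1553342 0.115    ]
```

View pics/w2.png

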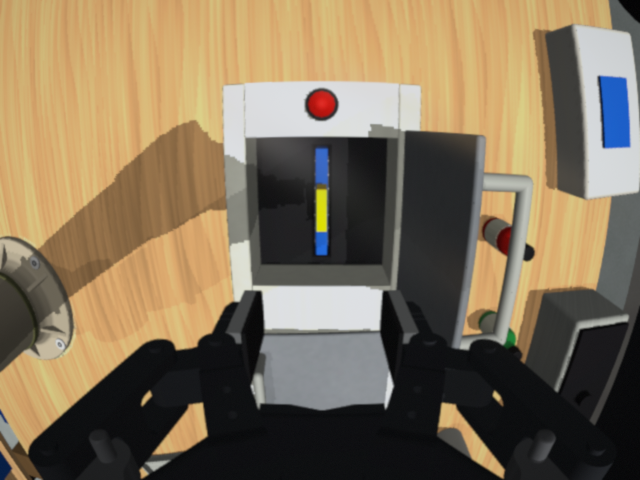

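The wrist view shows the tab at (321,208), at x 0.530, y 0.153 as predicted. The flap stands clear of the gripper. Descend and grip.

```bash
python3 -m inch '{"gripper":[0.05,0.05,0.05,0.05,0.05,0.05,0.05,0,0,0,0,0,0],"offset":[[0.001,-0.001,0.05],[0.001,-0.001,0.1],[0.001,-0.001,0.15],[0.001,-0.001,0.19],[0.001,-0.001,0.218],[0.001,-0.001,0.218],[0.001,-0.001,0.218],[0.001,-0.001,0.218],[0.001,-0.001,0.218],[0.001,-0.001,0.218],[0.001,-0.001,0.218],[0.001,-0.001,0.218],[0.001,-0.001,0.218]],"dr":[[0,0,0],[0,0,0],[0,0,0],[0,0,0],[0,0,0],[0,0,0],[0,0,0],[0,0,0],[0,0,0],[0,0,0],[0,0,0],[0,0,0],[0,0,0]]}'
```

```text
time_s: 11.45
tcp_pos: [0.5302, 0.1535, 0.0865]
eef_rot: [3.14, -0.0, 1.528]
contact_force: [0.4, -0.3, 5.9]
gripper_width: 0.104
gripper_force: 59.6
```

```bash
python3 -m inch '{"gripper":[0,0,0,0,0,0,0,0,0,0,0,0,0],"offset":[[0,0,-0.01],[0,0,-0.025],[0,0,-0.04],[0,0,-0.06],[0,0,-0.08],[0,0,-0.105],[0,0,-0.13],[0,0,-0.155],[0,0,-0.18],[0,0,-0.205],[0,0,-0.23],[0,0,-0.24],[0,0,-0.24]],"dr":[[0,0,0],[0,0,0],[0,0,0],[0,0,0],[0,0,0],[0,0,0],[0,0,0],[0,0,0],[0,0,0],[0,0,0],[0,0,0],[0,0,0],[0,0,0]]}'
python3 - <<'E'
from go import *
m=viewer.camera_model('wrist');a=save('wrist','w3.png');b=save('side','s3.png')
cv2.imwrite('pics/c3.png',np.hstack([cv2.resize(a,(400,300)),cv2.resize(b[100:340,200:520],(400,300))])[:,:,::-1])
t=atz('top',(442.7,248),.02);print(t)
off([(t[0],t[1],.32),(t[0],t[1],.1765)],[1.527,1.527])
E
```

```text
time_s: 13.08
tcp_pos: [0.5294, 0.1535, 0.3259]
eef_rot: [3.14, -0.0, 1.528]
contact_force: [-0.1, 0.2, -2.6]
gripper_width: 0.104
gripper_force: 58.6
[ 0.48517613 -0.29339432  0.02      ]
[ 0.4852 -0.2934  0.32  ] offset [-0.448  -0.0246  0.0047] dr [-0.0012  0.0003  0.0009]
[ 0.4852 -0.2934  0.1765] offset [-0.448  -0.0245  0.1482] dr [-0.0012  0.0003  0.0009]
```

View pics/c3.png

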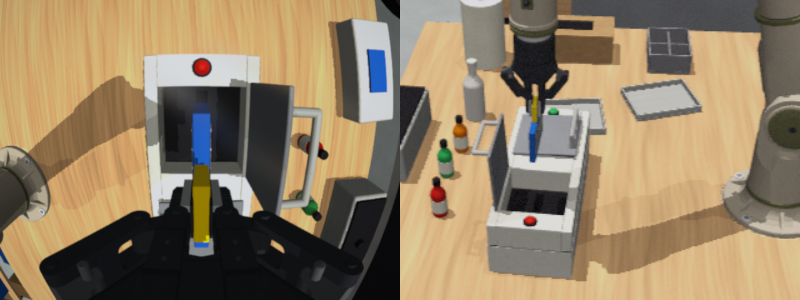

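The plate is out and hanging upright in the gripper, with the well empty and the flap standing. Carry it to the tray.

```bash
python3 -m inch '{"gripper":[0,0,0,0,0,0,0,0,0,0,0,0,0,0,0,0,0,0,0,0],"offset":[[-0.02,-0.001,0],[-0.05,-0.003,0],[-0.09,-0.005,0],[-0.13,-0.007,0],[-0.17,-0.009,0],[-0.21,-0.012,0],[-0.25,-0.014,0],[-0.29,-0.016,0],[-0.33,-0.018,0],[-0.37,-0.020,0],[-0.41,-0.022,0],[-0.435,-0.024,0],[-0.448,-0.025,0.005],[-0.448,-0.025,0.03],[-0.448,-0.025,0.06],[-0.448,-0.025,0.09],[-0.448,-0.025,0.12],[-0.448,-0.025,0.14],[-0.448,-0.025,0.148],[-0.448,-0.025,0.148]],"dr":[[0,0,0],[0,0,0],[0,0,0],[0,0,0],[0,0,0],[0,0,0],[0,0,0],[0,0,0],[0,0,0],[0,0,0],[0,0,0],[0,0,0],[0,0,0],[0,0,0],[0,0,0],[0,0,0],[0,0,0],[0,0,0],[0,0,0],[0,0,0]]}'
python3 - <<'E'
from go import *
print(state()['tcp_pos'],state()['qvel'])
a=save('top','t4.png');b=save('side','s4.png')
for d in viewer.spot_point('plate_left','side'):
    p,v=ray('side',d['xy']);print(d,p+v*(-.293-p[1])/v[1])
cv2.imwrite('pics/c4.png',np.hstack([cv2.resize(a[150:350,230:530],(400,300)),cv2.resize(b[100:325,200:500],(400,300))])[:,:,::-1])
E
```

```text
time_s: 15.68
tcp_pos: [0.485, -0.2926, 0.1769]
eef_rot: [-3.141, -0.001, 1.529]
contact_force: [0.6, -0.7, -1.4]
gripper_width: 0.105
gripper_force: 58.5
[ 0.48503448 -0.29256242  0.17690546] [ 0.00259429 -0.01498977 -0.00071412 -0.02991197 -0.00081824  0.0103423
  0.00193523]
{'xy': [334.8, 170.6], 'score': 0.71} [ 0.48723735 -0.293       0.09488001]
{'xy': [336.5, 193.3], 'score': 0.56} [ 0.48071579 -0.293       0.00730309]
```

View pics/c4.png

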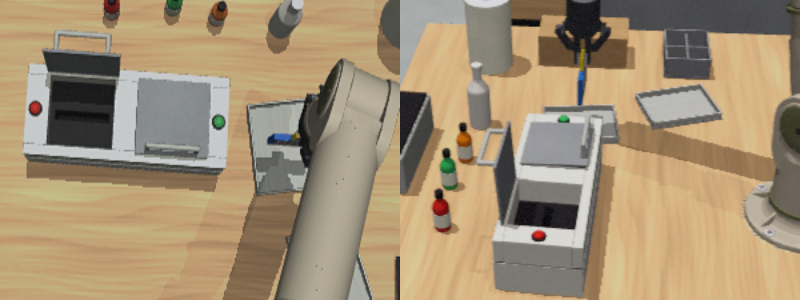

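The plate hangs upright over the chosen tray with its underside at about 0.097–0.10 m, the left flap open and the right one shut. I'll let it settle briefly and hand in.

```bash
python3 -m inch '{"gripper":[0,0,0,0],"offset":[[0,0,0],[0,0,0],[0,0,0],[0,0,0]],"dr":[[0,0,0],[0,0,0],[0,0,0],[0,0,0]]}'
python3 -c "
from rig import close_job
print(close_job())"
```

```text
time_s: 16.32
tcp_pos: [0.4851, -0.2932, 0.1773]
eef_rot: [3.142, -0.0, 1.528]
contact_force: [0.2, 0.0, -1.1]
gripper_width: 0.104
gripper_force: 58.5
the job is handed in; nothing more can be done
None
```

I handed the job in at 16.3 s: the left bay's (red lamp) flap stands open about upright, and its filter plate is held upright and still over the middle of the steel tray, lower edge about 10 cm above the table; the right flap is shut and nothing else was moved.

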